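Check a bench tap lever for binding

ROBOT

A 6-joint arm with a two-finger parallel gripper is mounted at the origin on a cart in front of the work surface, level with it; the furniture and walls round the work are solid. World frame = base frame: x ahead of the robot, y to its left, z up, the work surface at z = 0. Lengths are in m, angles in rad, forces in N, time in s.
With the tool pointing down it reaches from about 0.275 to 0.875 m from the base axis. Payload 12.5 kg.
Tool frame: the origin (TCP) lies at the very end of the fingers, on their centre line; the grasp point (between the pads) lies 19 mm behind it; z points along the fingers, y is the line along which they close (so a half turn about z gives the same grasp; the last joint's range is limited). The gripper opens to 85 mm and grips with 20 to 120 N. Pads are 22 mm wide; open, the fingers measure 114 mm over their backs; the gripper's body (76 mm by 85 mm) begins 54 mm behind the grasp point. The pads swing forward as they close: fully open they stand 13 mm farther back than shut.
Start: joints at [-0.085, 0.351, 1.652, -0, 1.139, -0.085], TCP at [0.55, 0, 0.231] pointing down, gripper open.
Joint ranges: [-2.75, 2.75], [-0.79, 2.1], [0.01, 2.65], [-1.57, 4.71], [0.07, 3.14], [-2.87, 2.87]. Speed limits (rad/s): [2.22, 2.22, 2.79, 3.14, 3.14, 3.14].

INTERFACE

Orientations are given as a 3x3 rotation matrix whose columns are the frame's x, y, z axes.
In Python, from bench import manip gives the robot as it stands. Calls block until the motion is done:
- manip.move_ptp(position, orientation): joint-space move of the TCP to a pose.
- manip.move_l(position, attitude=None, max_speed=0.15): straight line of the TCP; attitude=None keeps the orientation; max_speed is the mean speed in m/s.
- manip.move_j(angles): joint-space move.
- manip.set_gripper(opening, effort=None): opening from 0.0 (shut) to 1.0 (fully open); effort is the grip in N (None keeps the last); returns when the fingers have stopped.
- manip.dwell(seconds).
- manip.inverse_kinematics(position, orientation): joint angles nearest the present ones, or None.
- manip.grab_frame(name): name is "scene" or "side" or "wrist"; returns (picture, depth): 384x512x3 uint8, red, green, blue; 384x512 float32, m along the optical axis (not along the pixel's ray), 0 where there is no reading.
- manip.get_calibration(name): a dict with "camera_matrix" (3x3 intrinsics, pixels), "R" (3x3) and "t" (3): a world point X has camera coordinates R X + t. Camera axes: x right, y down, z forward; pixel columns grow to the right and rows downward; lengths in m; the calibration is good to about 2 mm. A picture is of the moment at which its call begins: read the wrist's pose just before it. get_calibration takes no time and is no camera call; for the wrist camera it gives the pose at the moment of the call.
A pose or a line that the arm cannot do raises manip.Unreachable and nothing moves.
- manip.sign_off(): hands the job in; it is judged then, once.
Trained networks look in the newest picture that a camera, given by its name, has taken for a name from the list of things; names that differ only in an ending like _2 or _b are one class to them, and where a whole thing is asked for, a point or a joint stands for the part that bears it (a point fixed in the world has none). Each returns a list of dicts, best first, with "confidence" (0 to 1); they miss things now and then, are a little off and sometimes report something else, mostly with a low value. They report only what shows in the picture. A call takes as long as a camera call.
- manip.look_for(camera, name): "at" ([x, y, z] in m, in world coordinates, good to about 4 mm: the middle of the surface that is visible of it).
Readings, each from a call of its own:
- manip.current_time(): time.
- manip.current_qpos(): joint angles.
- manip.current_joint_vel(): joint speeds.
- manip.current_joint_torque(): joint torques, N m.
- manip.current_ee_pos(): TCP position.
- manip.current_tcp_rot(): TCP orientation.
- manip.current_force(): force on the tool from outside, world axes, zero at the start.
- manip.current_ft_torque(): the same for the moment, N m.
- manip.current_grip_width(): opening from 0.0 (shut) to 1.0 (fully open).
- manip.current_grip_force(): force on a finger pad.
Only numpy, scipy, OpenCV 4.12 (cv2) and the standard library are available. Lean on these libraries where they do the work, as an engineer would, in place of code of your own. Each camera call takes 0.05 s, during which the arm holds its last target. There are 200 camera calls.

TASK

The blue-knobbed bench tap has just been refitted: check that its lever swings without binding. From where it stands half open, swing it all the way to the open stop (lever in line with the hose spouts), then all the way back to the closed stop (lever square across the spouts), and let go of it there. Leave the red-knobbed tap as it is.

Things in the scene. Friction and masses are not known exactly. Their poses are not given: they have to be found in the camera images.
- blue_knob (a point): Grip point of the blue knob: an upright round post, 18 mm across, 45 mm tall, on the free end of a steel lever on a quarter-turn bench tap. The point is on the post's axis, 118 mm above the worktop; post top 137 mm, lever's upper face 92 mm. The knob circles the pivot axis at 85 mm. About 2 N at the knob moves the lever; it stays where it is left. The round post may turn between the fingers.
- blue_pivot (a point): Point on the upright pivot axis of the blue tap (white valve on a 90 mm square fixed plate, brass hose spouts to both sides, ends 74 mm from the axis, 55 mm up), 118 mm above the worktop; the tap's own top here is at 98 mm. Frame fixed to the tap: z up, y along the spouts. Lever closed: along -x (roughly to the robot); open: along +y. Knob at angle q: (-85 cos q, 85 sin q, 0) mm.
- blue_lever (a joint): Angle q of the blue-knobbed lever: 0 at the closed stop, 1.571 rad (a quarter turn) at the open stop; growing values turn it clockwise as seen from above. It starts between 0.5 and 1.0.
- red_knob (a point): The same point of the red knob of a second tap of the same make, which stands to the left or right of the first. It is to be left alone.

How it is judged:
By the outcome, as a careful person would: the job done as asked, in the order asked, and still so for the second after the job is handed in, with the robot touching nothing.
It also fails if it takes over 45 s, if anything falls off the work surface, if the arm or the gripper's body presses on something with over 40 N, if the wrist force passes 120 N, or if a joint passes its speed limit or range.

## Working session

There is one attempt and no reset: what is moved stays moved. The work goes in short steps, each a Python script; the robot and the scene stay as the last script left them, time stands still between calls to the robot, and variables do not carry over. Pictures are saved under pics/ and viewed, at most 10 in all, crops included, and the job is handed in when it is done.

```bash
mkdir -p pics
python3 - <<'E'
from bench import manip as m
import cv2, numpy as np
ims=[]
for c in ("scene","side"):
    p,d=m.grab_frame(c); ims.append(p)
    for n in ("blue_knob","red_knob","blue_pivot","blue_lever"):
        try: print(c,n,[(np.round(r["at"],3).tolist(),round(r["confidence"],2)) for r in m.look_for(c,n)])
        except Exception as e: print(c,n,repr(e))
    np.savez(f"{c}.npz",p=p,d=d,**m.get_calibration(c))
cv2.imwrite("pics/a.png",cv2.resize(np.vstack(ims)[:,:,::-1],None,fx=.78,fy=.78))
print(m.current_time())
E
```

```text
scene blue_knob [([0.478, -0.192, 0.086], 0.76)]
scene red_knob [([0.512, 0.191, 0.089], 0.77)]
scene blue_pivot [([0.511, -0.208, 0.054], 0.97)]
scene blue_lever [([0.48, -0.192, 0.092], 0.6)]
side blue_knob [([0.466, -0.18, 0.09], 0.65)]
side red_knob []
side blue_pivot [([0.514, -0.179, 0.062], 0.62)]
side blue_lever [([0.466, -0.182, 0.088], 0.7)]
0.5
```

View pics/a.png

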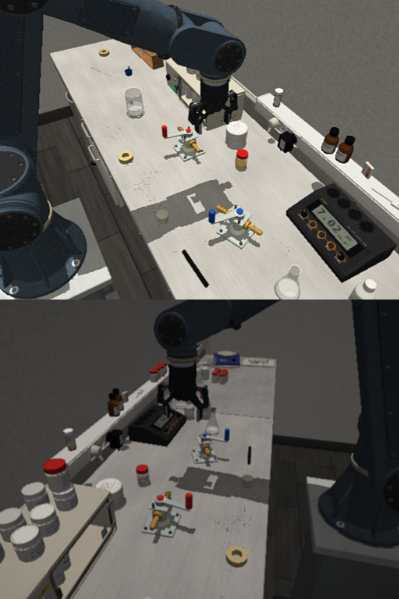

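The stacked picture shows scene on top and side below, at 0.78 scale. In the scene view the blue knob post is at about (212,215), with a blue cap over the pivot at (239,210) and the spouts at (222,209) and (252,229). The red tap is at (185,147). In the side view the blue tap is at about (208,445). Next I'll measure it from depth.

```bash
cat > h.py <<'E'
import numpy as np, cv2
def cloud(f):
    K,R,t,d=f["camera_matrix"],f["R"],f["t"],f["d"]
    v,u=np.mgrid[:d.shape[0],:d.shape[1]]
    c=np.stack([(u-K[0,2])/K[0,0]*d,(v-K[1,2])/K[1,1]*d,d],-1)
    W=(c-t)@R; W[d==0]=np.nan
    return W
def blobs(f,box):
    W=cloud(f); h=cv2.cvtColor(f["p"],cv2.COLOR_RGB2HSV)
    ib=lambda W:np.all((W>box[0])&(W<box[1]),-1)
    for n,lo,hi in (("blue",(105,130,40),(128,255,255)),("brass",(10,110,60),(28,255,255))):
        mk=(cv2.inRange(h,lo,hi)>0)&ib(W)
        k,L,s,c=cv2.connectedComponentsWithStats(mk.astype(np.uint8))
        for i in range(1,k):
            if s[i,4]<8: continue
            P=W[L==i]; print(n,s[i,4],c[i].round(),"med",np.median(P,0).round(4),"min",np.percentile(P,3,0).round(4),"max",np.percentile(P,97,0).round(4))
E
python3 - <<'E'
from h import *
ims=[]
for c in ("scene","side"):
    f=np.load(c+".npz"); print(c, (-f["R"].T@f["t"]).round(3)); blobs(f,([.35,-.35,.03],[.68,-.05,.16]))
    x,y=((260,240) if c=="scene" else (225,140))
    ims.append(cv2.resize(f["p"][y:y+90,x:x+90,::-1],(400,400),interpolation=cv2.INTER_NEAREST))
cv2.imwrite("pics/b.png",np.hstack(ims))
E
```

```text
scene [ 0.133 -0.668  0.889]
blue 49 [307. 270.] med [ 0.5258 -0.1985  0.0972] min [ 0.5181 -0.2062  0.0944] max [ 0.5334 -0.1898  0.0994]
blue 118 [271. 276.] med [ 0.4389 -0.191   0.1239] min [ 0.4337 -0.1952  0.0969] max [ 0.4469 -0.1816  0.1368]
brass 99 [285. 268.] med [ 0.5024 -0.1475  0.06  ] min [ 0.493  -0.1677  0.0548] max [ 0.5149 -0.1291  0.0673]
brass 177 [323. 292.] med [ 0.5423 -0.2391  0.0606] min [ 0.5256 -0.266   0.0541] max [ 0.5551 -0.2224  0.0689]
side [0.325 0.77  0.613]
blue 60 [291. 173.] med [ 0.4405 -0.1777  0.1195] min [ 0.4351 -0.1842  0.0981] max [ 0.4455 -0.1748  0.1367]
blue 14 [262. 173.] med [ 0.5261 -0.1967  0.0977] min [ 0.5188 -0.2039  0.0963] max [ 0.5317 -0.1903  0.0994]
brass 86 [264. 192.] med [ 0.5071 -0.156   0.062 ] min [ 0.4936 -0.1754  0.0559] max [ 0.5231 -0.1258  0.0686]
```

View pics/b.png

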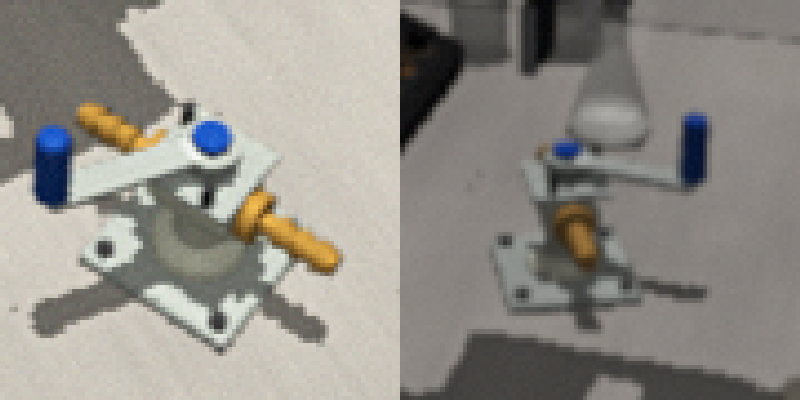

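Pivot is at about (0.526, -0.198), with its cap top at 98 mm. Knob is at about (0.441, -0.185), with its top at 137 mm and a radius of about 86 mm. Heights and radius match the text. The yaw from the spouts is about 0.41, so q is about 0.56. Now I'll approach and check with the wrist camera from above.

```bash
cat >> h.py <<'E'
PIV=np.array([.5258,-.198]); YAW=.415
def pose(q,sgn,r=.085,z=.099,piv=PIV,yaw=YAW):
    X=np.array([np.cos(yaw),np.sin(yaw)]); Y=np.array([-X[1],X[0]])
    p=piv+r*(-np.cos(q)*X+np.sin(q)*Y); t=sgn*(np.sin(q)*X+np.cos(q)*Y)
    y=np.array([*t,0]); zz=np.array([0,0,-1.]); x=np.cross(y,zz)
    return [*p,z],np.stack([x,y,zz],1)
E
python3 - <<'E'
from bench import manip as m
from h import *
print(m.current_tcp_rot().round(2) if hasattr(m.current_tcp_rot(),'round') else m.current_tcp_rot())
best=None
for s in (1,-1):
    L=[m.inverse_kinematics(*pose(q,s)) for q in (0,.56,1.0,1.571)]
    for j in L: print(s,None if j is None else np.round(j,2))
    if all(j is not None for j in L):
        w=max(abs(j[5]) for j in L)
        if best is None or w<best[0]: best=(w,s)
s=best[1]; print("sgn",s)
m.move_ptp(*pose(.56,s,z=.27))
for k,off in enumerate((0,.06)):
    p,R=pose(.56,s,z=.27)
    if k: m.move_l([p[0]-.03,p[1]+.05,.27])
    cal=m.get_calibration("wrist"); p,d=m.grab_frame("wrist"); f=dict(p=p,d=d,**cal)
    blobs(f,([.35,-.35,.03],[.68,-.05,.16]))
    print([(np.round(r["at"],3),r["confidence"]) for r in m.look_for("wrist","blue_knob")])
    cv2.imwrite(f"pics/w{k}.png",p[:,:,::-1])
print(m.current_time(),m.current_force())
E
```

```text
[[ 0.  1. -0.]
 [ 1. -0.  0.]
 [ 0. -0. -1.]]
1 [-0.57  0.46  1.88 -0.    0.81 -2.56]
1 [-0.5   0.42  1.94 -0.    0.78 -1.92]
1 [-0.42  0.42  1.94 -0.    0.78 -1.4 ]
1 [-0.33  0.46  1.88 -0.    0.81 -0.75]
-1 [-0.57  0.46  1.88 -0.    0.81  0.59]
-1 [-0.5   0.42  1.94 -0.    0.78  1.22]
-1 [-0.42  0.42  1.94 -0.    0.78  1.74]
-1 [-0.33  0.46  1.88 -0.    0.81  2.39]
sgn -1
blue 368 [259.  76.] med [ 0.5258 -0.1967  0.0966] min [ 0.518  -0.2045  0.095 ] max [ 0.5335 -0.1888  0.098 ]
blue 458 [259. 177.] med [ 0.4463 -0.185   0.1327] min [ 0.4366 -0.1921  0.0997] max [ 0.4507 -0.1774  0.136 ]
brass 857 [304.  48.] med [ 0.5454 -0.2421  0.0603] min [ 0.5294 -0.2645  0.056 ] max [ 0.5574 -0.2206  0.0675]
brass 738 [217. 104.] med [ 0.506  -0.1519  0.0601] min [ 0.4942 -0.1726  0.0558] max [ 0.5222 -0.1289  0.0673]
[(array([ 0.494, -0.192,  0.098]), 0.68)]
blue 424 [312.  31.] med [ 0.5256 -0.1964  0.0964] min [ 0.5177 -0.2044  0.0949] max [ 0.5333 -0.1885  0.0979]
blue 460 [311. 136.] med [ 0.4442 -0.1823  0.1336] min [ 0.4356 -0.1905  0.1011] max [ 0.4506 -0.176   0.1361]
brass 594 [349.  10.] med [ 0.5425 -0.2365  0.0603] min [ 0.5296 -0.2588  0.0546] max [ 0.549  -0.2213  0.0678]
brass 894 [264.  64.] med [ 0.5064 -0.1542  0.0603] min [ 0.4941 -0.1742  0.0561] max [ 0.5231 -0.1291  0.0674]
[(array([ 0.497, -0.188,  0.094]), 0.67)]
2.4333 [0.06060186 0.10175471 0.27090759]
```

View pics/w0.png

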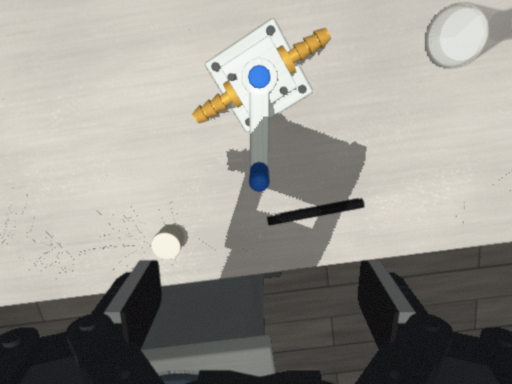

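The wrist view shows the blue cap at (259,76), the knob at (259,177), and the spouts at (217,104) and (304,48). That agrees with pivot (0.5257, -0.1967), yaw 0.412 and q about 0.56. The space around the knob is clear at finger height, so I'll grasp it.

```bash
sed -i 's/^PIV=.*/PIV=np.array([.5257,-.1967]); YAW=.412/' h.py
cat >> h.py <<'E'
def tang(F,q): # force on tool along growing q, and radial outward
    _,R=pose(q,1); return float(np.dot(F,R[:,1])), float(np.dot(F,[*(np.array(pose(q,1)[0][:2])-PIV)/.085,0]))
def sweep(m,q0,q1,step,lim,speed=.06):
    q=q0; d=np.sign(q1-q0)
    while abs(q1-q)>1e-6:
        q=q+d*min(step,abs(q1-q)); p,R=pose(q,-1); m.move_l(p,R,speed)
        F=np.array(m.current_force()); ft,fr=tang(F,q)
        print(f"q {q:.3f} ft {ft:.1f} fr {fr:.1f} fz {F[2]:.1f} grip {m.current_grip_force():.0f}")
        if -d*ft>lim or abs(fr)>35: break
    return q
E
python3 - <<'E'
from bench import manip as m
from h import *
m.move_l(*pose(.56,-1,z=.2),.2); m.move_l(*pose(.56,-1),.1)
print("F",np.round(m.current_force(),1))
m.set_gripper(0.0,35)
print(m.current_grip_width(),m.current_grip_force(),np.round(m.current_force(),1),m.current_time())
q=sweep(m,.56,.80,.12,12)
print(m.current_time(),m.current_grip_width())
E
```

```text
F [ 0.   0.4 -0.3]
0.2059613948148835 34.97684803936863 [-0.9  0.5  4.3] 4.8167
q 0.680 ft -0.5 fr 1.0 fz 4.4 grip 35
q 0.800 ft 0.6 fr 1.5 fz 5.3 grip 35
5.45 0.20076622560197244
```

Run:
```python
from bench import manip as m
from h import *
q=sweep(m,.80,1.48,.12,12)
q=sweep(m,q,1.68,.02,12,.03)
print(q,m.current_time(),m.current_grip_width())
```

```text
q 0.920 ft 0.7 fr 1.0 fz 5.7 grip 35
q 1.040 ft 0.5 fr 1.1 fz 5.9 grip 35
q 1.160 ft -0.2 fr 1.4 fz 5.3 grip 35
q 1.280 ft -0.4 fr 1.2 fz 6.0 grip 35
q 1.400 ft 0.4 fr 0.4 fz 5.8 grip 35
q 1.480 ft -0.5 fr 0.4 fz 5.7 grip 35
q 1.500 ft -0.2 fr 0.4 fz 6.4 grip 35
q 1.520 ft -0.6 fr 0.5 fz 6.8 grip 35
q 1.540 ft 0.3 fr 0.5 fz 6.1 grip 35
q 1.560 ft -0.4 fr 0.3 fz 5.4 grip 35
q 1.580 ft 0.1 fr 0.6 fz 6.2 grip 35
q 1.600 ft -10.0 fr -0.1 fz 10.2 grip 36
q 1.620 ft -20.7 fr -3.7 fz 16.0 grip 37
1.62 9.05 0.19967187269903972
```

The stop is felt at about 1.585, which matches the open stop. I'll check it by camera, then swing back.

Run:
```python
from bench import manip as m
from h import *
p,d=m.grab_frame("scene"); blobs(dict(p=p,d=d,**m.get_calibration("scene")),([.35,-.35,.07],[.68,-.05,.16]))
print("expect open knob",np.round(pose(1.571,1)[0],3))
q=sweep(m,1.62,.10,.14,12)
q=sweep(m,q,-.1,.02,12,.03)
print(q,m.current_time(),m.current_grip_width())
```

```text
blue 32 [279. 245.] med [ 0.4954 -0.1275  0.1268] min [ 0.4877 -0.1352  0.1036] max [ 0.5003 -0.1229  0.1477]
blue 49 [307. 270.] med [ 0.525  -0.1983  0.0975] min [ 0.5171 -0.2062  0.095 ] max [ 0.5328 -0.1902  0.1001]
expect open knob [ 0.492 -0.119  0.099]
q 1.480 ft -2.6 fr -0.4 fz 6.7 grip 36
q 1.340 ft -2.5 fr -0.3 fz 6.4 grip 35
q 1.200 ft -3.3 fr -0.4 fz 4.9 grip 35
q 1.060 ft -2.9 fr -1.2 fz 5.1 grip 35
q 0.920 ft -3.5 fr -1.6 fz 4.1 grip 35
q 0.780 ft -2.4 fr -0.8 fz 5.9 grip 35
q 0.640 ft -3.5 fr 0.4 fz 6.2 grip 35
q 0.500 ft -3.3 fr 0.8 fz 6.7 grip 35
q 0.360 ft -3.2 fr 1.2 fz 6.2 grip 36
q 0.220 ft -2.9 fr 2.6 fz 6.6 grip 36
q 0.100 ft -2.4 fr 4.0 fz 6.9 grip 36
q 0.080 ft -2.8 fr 4.0 fz 6.1 grip 36
q 0.060 ft -2.2 fr 3.3 fz 6.2 grip 36
q 0.040 ft -2.7 fr 4.8 fz 5.9 grip 36
q 0.020 ft -2.2 fr 3.9 fz 6.8 grip 36
q -0.000 ft 0.9 fr 4.9 fz 7.5 grip 36
q -0.020 ft 10.0 fr 1.1 fz 13.7 grip 37
q -0.040 ft 19.3 fr -3.6 fz 18.4 grip 38
-0.04000000000000001 14.6667 0.20027331759537748
```

Run:
```python
from bench import manip as m
from h import *
m.move_l(*pose(-.015,-1),.03)
m.set_gripper(0.8); m.dwell(.2); print("F",np.round(m.current_force(),1))
m.move_l(*pose(-.015,-1,z=.2),.1)
p,R=pose(-.015,-1,z=.27); m.move_l([p[0],p[1]+.06,.27],R,.15)
f={}
for c in ("scene","wrist"):
    cal=m.get_calibration(c); p,d=m.grab_frame(c); print(c); blobs(dict(p=p,d=d,**cal),([.35,-.35,.03],[.68,-.05,.16])); f[c]=p
cv2.imwrite("pics/end.png",np.hstack([cv2.resize(f[c][:,:,::-1],(400,300)) for c in f]))
print("expect",np.round(pose(0,1)[0],4),m.current_time())
```

```text
F [1.1 0.7 0.1]
scene
blue 49 [307. 270.] med [ 0.5256 -0.1983  0.0969] min [ 0.5184 -0.2061  0.0932] max [ 0.5328 -0.1886  0.0998]
blue 122 [285. 292.] med [ 0.444  -0.2359  0.1234] min [ 0.4397 -0.2403  0.0959] max [ 0.4515 -0.2269  0.1368]
brass 103 [286. 269.] med [ 0.5031 -0.1497  0.0606] min [ 0.4937 -0.1704  0.0542] max [ 0.5146 -0.1305  0.0678]
brass 176 [323. 292.] med [ 0.5419 -0.239   0.0604] min [ 0.5256 -0.2663  0.0531] max [ 0.5554 -0.2218  0.0688]
wrist
blue 350 [321. 105.] med [ 0.5258 -0.1962  0.0966] min [ 0.5181 -0.2041  0.0951] max [ 0.5336 -0.1881  0.098 ]
blue 515 [317. 202.] med [ 0.4506 -0.2257  0.1309] min [ 0.4422 -0.2347  0.0969] max [ 0.4567 -0.2211  0.1358]
brass 799 [267. 101.] med [ 0.5068 -0.1535  0.0602] min [ 0.4944 -0.174   0.0561] max [ 0.5238 -0.1288  0.0674]
brass 697 [366. 104.] med [ 0.5462 -0.2436  0.0601] min [ 0.5316 -0.2641  0.0552] max [ 0.5577 -0.2213  0.0674]
expect [ 0.4478 -0.2307  0.099 ] 17.6833
```

View pics/end.png

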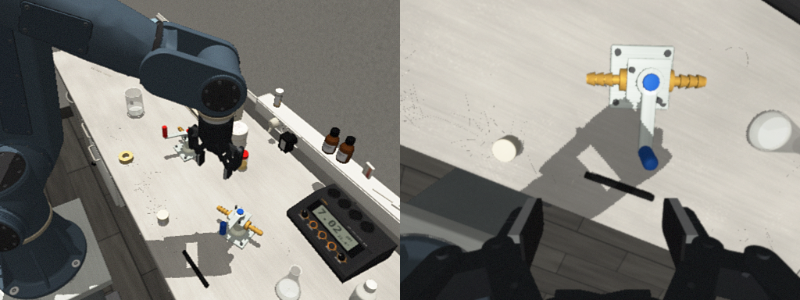

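The wrist view shows the lever square across the spouts, with the cap at (651,82) and the knob at (647,158). The gripper is clear and the red tap is untouched. The measured q is about 0.01, within error of the closed stop I felt.

```bash
python3 -c "
from bench import manip as m
print(m.sign_off())"
```

```text
the job is handed in; nothing more can be done
None
```

I swung the blue tap's lever to the open stop and back to the closed stop, feeling firm contact at both and no binding between, then let go, left the red tap alone and handed the job in at about 18 s.

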